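# Tip punch rods out of a flip-front caddy over a pouring bar

## Task

The blue flip-front caddy on the round cork mat holds three steel punch rods. Carry it with the rods inside to the green tray, rest it level and gently with its underside near the nose on the tray's orange pouring bar, and tip it nose-down over the bar just far enough (never past 45 degrees) that the yellow flap swings open and the rods slide out; keep the caddy resting tipped on the bar until all three lie in the tray, then bring it level and set it upright back on the cork mat with the flap shut, leaving the pliers, jar and lighter where they are.

Things in the scene. Friction and masses are not known exactly. Their poses are not given: they have to be found in the camera images.
- caddy: Blue box with clear, whitish roof, 150 mm long (x), 56 wide (y), 36 high (z), walls 3; about 0.25 to 0.4 kg plus the rods. Origin: centre of its flat underside, z up. The nose, closed only by the yellow flap, points to its -x (edge at x = -75 mm).
- caddy_handle (a point): Middle of the caddy's black handle, 71 mm above the middle of its underside: a straight bar along the caddy's x, 92 mm long, 18 wide (y), 18 high, on two legs at x = +-37 mm; 26 mm free between roof and bar. Grip it across the caddy's y.
- flap (a joint): Yellow flap (2 x 54 x 33 mm) that closes the caddy's nose; hinged along the top edge of the nose, swings freely outward under gravity and falls shut when the caddy is level. 0 = shut; grows to 1.7 rad as it opens (in a tipped caddy about the angle of tip).
- rod1: Steel punch rod, 8 x 110 x 8 mm, 50 g, lying lengthwise in the caddy. Origin: centre of its underside, its own y along its length. It slides in the caddy, at a tip of 12 to 22 degrees that differs from run to run with the hidden friction.
- rod2: Second rod, the same.
- rod3: Third rod, the same.
- tray: Green open tray fixed to the worktop, 240 mm (x) by 160 (y), walls 28 high, 4 thick, floor 5. Origin: centre of its underside. An orange pouring bar stands over its +x end wall between two 10 mm posts at y = +-88 mm, 98 mm high. Rods are poured over the bar towards the tray's -x: the caddy's nose points along the tray's -x, about 35 mm past the bar.
- bar_foot (a point): Point on the worktop straight below the middle of the orange pouring bar (at x = +115 mm in the tray; axes as the tray's). The bar runs along y, 12 mm thick, 130 long. It is clamped at a height that differs each run and is not reported: its top is 65 to 85 mm above this point. Find it by touch; it slips in its clamps only above about 80 N.
- mat: Round cork mat fixed to the worktop, 180 mm in diameter, 4 mm thick; the caddy's home. Origin: centre of its underside.
- jar_pickle: Blue jar with a white lid, 50 mm in diameter, 54 mm high, behind the tray; not to be disturbed. Origin: centre of its underside.
- pliers_blue: Blue-handled pliers, 53 x 136 x 10 mm, lying in front of the tray; not to be disturbed. Origin: centre of the underside.
- lighter: Purple lighter, 24 x 78 x 12 mm, lying behind; not to be disturbed. Origin: centre of the underside.

How it is judged:
On the way, in this order (a step that is already met when the one before it is completed fails the run):
1. the caddy, still level (within 14 degrees) with all rods inside, rests on the pouring bar (contact force between caddy and tray above 0.5 N and height (world z) of caddy above 0.058 m and angle between caddy's own z axis and vertical below 0.25 rad and x of each of rod1, rod2, rod3 in the frame of caddy above -0.03 m and z of each of rod1, rod2, rod3 in the frame of caddy below 0.03 m and distance between each of rod1, rod2, rod3 and caddy below 0.05 m), for 0.2 s.
2. all three rods lie in the tray while the tipped caddy (over 11 degrees) still rests on the bar with its flap hanging open (contact force between caddy and tray above 0.5 N and angle between caddy's own z axis and vertical above 0.2 rad and value of joint flap above 0.1 rad and x of rod1 in the frame of tray between -0.116 and 0.116 m and x of rod2 in the frame of tray between -0.116 and 0.116 m and x of rod3 in the frame of tray between -0.116 and 0.116 m and y of rod1 in the frame of tray between -0.076 and 0.076 m and y of rod2 in the frame of tray between -0.076 and 0.076 m and y of rod3 in the frame of tray between -0.076 and 0.076 m and z of each of rod1, rod2, rod3 in the frame of tray below 0.032 m), for 0.2 s.
At the end, for the whole second after the job is handed in: All three rods lie at rest inside the tray (each rod's middle between its walls and lower than 32 mm above its underside); the caddy stands upright (within 4.6 degrees) and at rest on the cork mat, its centre within 40 mm of the mat's centre, flap shut (below 0.15 rad) (x of rod1 in the frame of tray between -0.116 and 0.116 m and x of rod2 in the frame of tray between -0.116 and 0.116 m and x of rod3 in the frame of tray between -0.116 and 0.116 m and y of rod1 in the frame of tray between -0.076 and 0.076 m and y of rod2 in the frame of tray between -0.076 and 0.076 m and y of rod3 in the frame of tray between -0.076 and 0.076 m and z of each of rod1, rod2, rod3 in the frame of tray below 0.032 m and horizontal distance between caddy and mat below 0.04 m and height (world z) of caddy between 0.001 and 0.009 m and angle between caddy's own z axis and vertical below 0.08 rad and value of joint flap below 0.15 rad and linear speed of caddy below 0.02 m/s and linear speed of each of rod1, rod2, rod3 below 0.03 m/s); the robot touches nothing.
It fails at once if the caddy is tipped past 45 degrees (judged at 49) (angle between caddy's own z axis and vertical above 0.855 rad).
It fails at once if the caddy is pressed on the bar or tray with more than 40 N (contact force between caddy and tray above 40 N).
It fails at once if the jar is moved by more than 25 mm (distance of jar_pickle from where it was at the start of the episode above 0.025 m).
It fails at once if the pliers is moved by more than 25 mm (distance of pliers_blue from where it was at the start of the episode above 0.025 m).
It fails at once if the lighter is moved by more than 25 mm (distance of lighter from where it was at the start of the episode above 0.025 m).
It also fails if it takes over 56 s, if anything falls off the work surface, if the arm or the gripper's body presses on something with over 40 N, if the wrist force passes 120 N, or if a joint passes its speed limit or range.

## Robot

A 6-joint arm with a two-finger parallel gripper is mounted at the origin on a cart in front of the work surface, level with it; the furniture and walls round the work are solid. World frame = base frame: x ahead of the robot, y to its left, z up, the work surface at z = 0. Lengths are in m, angles in rad, forces in N, time in s.
With the tool pointing down it reaches from about 0.375 to 0.75 m from the base axis. Payload 9 kg.
Tool frame: the origin (TCP) lies at the very end of the fingers, on their centre line; the grasp point (between the pads) lies 19 mm behind it; z points along the fingers, y is the line along which they close (so a half turn about z gives the same grasp; the last joint's range is limited). The gripper opens to 85 mm and grips with 20 to 120 N. Pads are 22 mm wide; open, the fingers measure 114 mm over their backs; the gripper's body (76 mm by 85 mm) begins 54 mm behind the grasp point. The pads swing forward as they close: fully open they stand 13 mm farther back than shut.
Start: joints at [-1.446, 0.104, 0.097, 1.564, 0, 1.353], TCP at [0.202, -0.565, 0.231] pointing down, gripper open.
Joint ranges: [-2.99, 2.99], [-0.84, 1.86], [-1.1, 1.16], [-1.84, 2.11], [-1.51, 1.56], [-3.14, 3.14]. Speed limits (rad/s): [2.22, 2.22, 2.57, 3.14, 3.14, 3.14].

## Interface

Orientations are given as a unit quaternion [w, x, y, z].
In Python, from cell import * gives the robot as it stands. The module is installed in compiled form; this text tells all that it offers.
- The arm moves only by the tool arm_command, never from a script. Its argument "rows" is a list of rows, each a list of 6 numbers: the shift along the world's x, y, z each as a share of 20 cm, from -1 to 1, then the turn, a rotation vector about the world's x, y, z each as a share of 2 pi rad, from -1 to 1. In form: [[x, y, z, wx, wy, wz], ...]. A call has 1 to 5 rows; each row is the pose to reach, as a shift and turn from the pose commanded when the call began, turning the shorter way round; what a row does not reach only later rows make up. A row lasts 1/12 s, in which the tool goes at most 41.7 mm and 7.16 degrees, less where a joint would pass 70% of its speed; a pose out of reach is approached as far as the arm can. A call with a number of a shift or a turn outside -1 to 1 is refused whole. A call with a gripper value outside its range is refused whole. "gripper" is the finger opening in mm, from 0 to 85.4, set as the call begins (left out, the last holds). The fingers move at their own pace and stop on an object; the grip force is fixed at half the most. Time passes only in rows, so rows that repeat a pose let the fingers close. It gives the time, the measured TCP pose, the force, the opening and the grip force at its end, in the units of the state.
- get_state(): the state, without advancing time (a new reading comes with each control period).
- grab_frame(name): name is "scene" or "top"; returns a dict with "img" (400x640x3 uint8, red, green, blue), "fov_y" (degrees; the focal length in pixels is half the picture's height over the tangent of half this angle, whatever the lens; pixels are square), "cx", "cy" (the principal point, pixels), "R" (3x3) and "t" (3): a world point X has camera coordinates R X + t. Camera axes: x right, y down, z forward; pixel columns grow to the right and rows downward; lengths in m; the calibration is good to about 2 mm. A picture is of the moment at which its call begins. There is no depth.
- hand_in(): hands the job in; it is judged then, once.
The state is a dict: "clock": time; "qpos": joint angles; "qd": joint speeds; "tau": joint torques, N m; "tool_pos": TCP position; "tcp_rot": TCP orientation; "contact_force": force on the tool from outside, world axes, zero at the start; "ft_torque": the same for the moment, N m; "grip_width": opening from 0.0 (shut) to 1.0 (fully open); "gripper_force": force on a finger pad.
Only numpy, scipy, OpenCV 4.12 (cv2) and the standard library are available. Lean on these libraries where they do the work, as an engineer would, in place of code of your own. Each camera call takes 0.05 s, during which the arm holds its last target. There are 200 camera calls.

## Working session

There is one attempt and no reset: what is moved stays moved. The work goes in short steps, Python scripts to look and compute and a tool call to move; the robot and the scene stay as the last step left them, time stands still between calls to the robot, and variables do not carry over. Pictures are saved under pics/ and viewed, at most 11 in all, crops included, and the job is handed in when it is done.

Besides the shell and the picture viewer there is one more tool, called after "Request:" as a command line: name --pt "numbers of a row" for each row, then --argument value for the rest. arm_command: Moves the arm, as the interface text tells. Its arguments: {"type":"object","properties":{"rows":{"type":"array","items":{"type":"array","items":{"type":"number","minimum":-1,"maximum":1}}},"gripper":{"type":"number"}},"required":["rows"]}

```bash
mkdir -p pics; cat > h.py <<'E'
from cell import *
import numpy as np, cv2
def ray(f,u,v):
    fl=200/np.tan(np.radians(f["fov_y"])/2)
    R=np.array(f["R"]);t=np.array(f["t"])
    d=R.T@np.array([(u-f["cx"])/fl,(v-f["cy"])/fl,1]);return -R.T@t,d
def at(f,u,v,z):
    c,d=ray(f,u,v);return (c+d*(z-c[2])/d[2]).round(4)
def px(f,X):
    fl=200/np.tan(np.radians(f["fov_y"])/2)
    c=np.array(f["R"])@np.array(X)+np.array(f["t"]);return (c[:2]/c[2]*fl+[f["cx"],f["cy"]]).round(1)
def save(n,fn):
    f=grab_frame(n);cv2.imwrite("pics/"+fn,f["img"][:,:,::-1]);return f
E
python3 - <<'E'
from h import *
for n in("scene","top"):
    f=save(n,n+"0.png");print(n,f["fov_y"],f["cx"],f["cy"],-np.array(f["R"]).T@f["t"],np.array(f["R"]).round(3).tolist())
print(get_state())
E
```

```text
scene 57.25662327290679 316.20578526523366 202.2274474801478 [0.59889735 0.69171406 0.64734328] [[-0.999, 0.036, 0.009], [0.017, 0.653, -0.757], [-0.033, -0.756, -0.654]]
top 44.387606739479246 313.04043306336195 193.2329173788072 [0.42629868 0.05037161 1.15369424] [[0.024, -1.0, -0.001], [-0.99, -0.024, -0.137], [0.137, 0.004, -0.991]]
{'clock': 0.1, 'qpos': array([-1.44566938e+00,  1.04623903e-01,  9.65792689e-02,  1.56389639e+00,
       -4.48818640e-05,  1.35312170e+00]), 'qd': array([ 0.00281955, -0.00024159,  0.00260253, -0.00050309,  0.00239063,
       -0.00124786]), 'tau': array([ 5.92199794e-03, -5.58213294e+01,  5.04714811e+01,  1.32713816e-02,
       -2.62175508e-04, -4.32096044e-06]), 'tool_pos': array([ 0.2016498 , -0.56479561,  0.230627  ]), 'tcp_rot': array([-5.72774467e-04,  9.85346648e-01,  1.70562761e-01,  4.05843162e-06]), 'contact_force': array([-0.26572854,  0.4092968 ,  1.11270854]), 'ft_torque': array([ 0.07546692, -0.00939798, -0.0298187 ]), 'gripper_force': 0.0, 'grip_width': 1.0021920363531978}
```

View pics/top0.png

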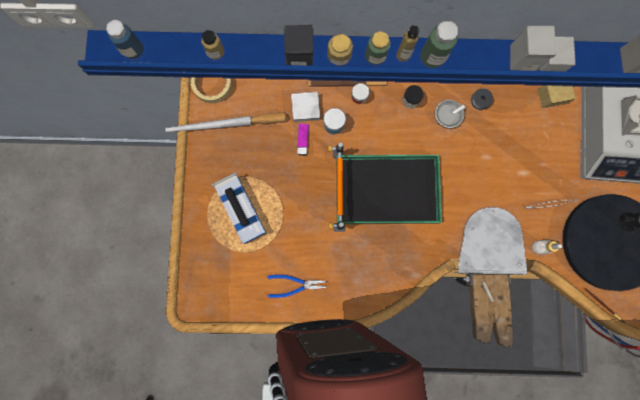

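View pics/scene0.png

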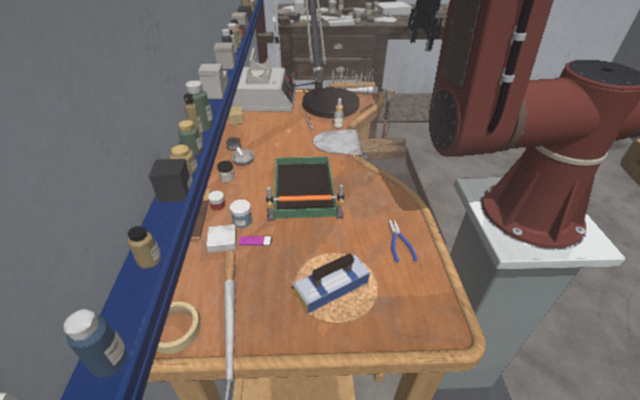

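The top view shows the caddy at about (238,208) on the mat, the bar at (340,187) and the tray to its right. The pliers are at (297,286), the lighter at (303,139) and the jar at (335,121). I'll zoom in to find which end the nose is.

```bash
python3 - <<'E'
import cv2,numpy as np
a=cv2.imread("pics/top0.png")[165:260,195:355];b=cv2.imread("pics/scene0.png")[180:330,260:400]
a=cv2.resize(a,(800,475),interpolation=cv2.INTER_CUBIC);cv2.imwrite("pics/za.png",a)
cv2.imwrite("pics/zb.png",cv2.resize(b,(560,600),interpolation=cv2.INTER_CUBIC))
E
```

```text
(no output)
```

View pics/za.png

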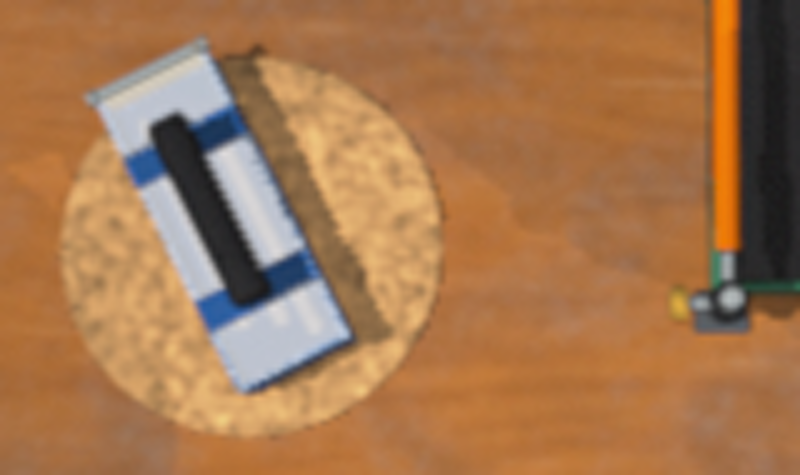

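View pics/zb.png

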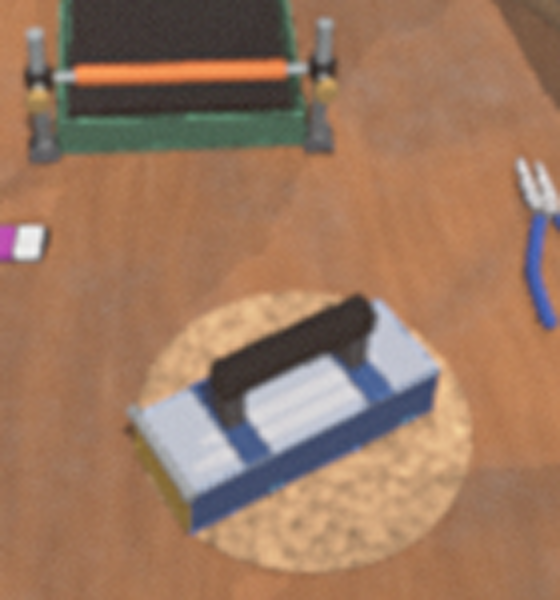

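The nose (flap) is at the upper left of the top crop, so it points at about +x with some +y. Next I'll measure.

```bash
python3 - <<'E'
from h import *
from scipy.optimize import minimize_scalar
f=grab_frame("top");g=grab_frame("scene")
P=lambda u,v:(195+u/5,165+v/5)
Q=lambda u,v:(260+u/4,180+v/4)
print("roof corners",[at(f,*P(u,v),.040)[:2] for u,v in((98,104),(208,50),(352,340),(245,390))])
h=[at(f,*P(u,v),.084)[:2] for u,v in((166,120),(253,298))];print("handle",h,np.mean(h,0),np.linalg.norm(h[0]-h[1]),np.degrees(np.arctan2(*(h[0]-h[1])[::-1])))
h=[at(g,*Q(u,v),.084)[:2] for u,v in((222,372),(362,308))];print("handle scene",h,np.mean(h,0))
print("mat",at(f,*P(250,244),.004))
def blob(f,lo,hi):
    m=cv2.inRange(cv2.cvtColor(f["img"],cv2.COLOR_RGB2HSV),lo,hi)
    n,l,s,c=cv2.connectedComponentsWithStats(m)
    i=1+np.argmax(s[1:,4]);ys,xs=np.where(l==i);return cv2.minAreaRect(np.c_[xs,ys].astype(np.float32)),s[i],c[i]
for F in(f,g):
    r=blob(F,(5,200,200),(16,255,255));print("bar",r)
    F["bar"]=r[2]
    q=blob(F,(60,80,30),(85,255,255));print("tray",q)
ca,da=ray(f,*f["bar"]);cb,db=ray(g,*g["bar"])
s=np.linalg.lstsq(np.c_[da,-db],cb-ca,rcond=None)[0];print("bar 3D",ca+s[0]*da,cb+s[1]*db)
for z in(.06,.07,.08):print(z,at(f,*f["bar"],z),at(g,*g["bar"],z))
for z in(.028,):print("tray corners",[at(f,u,v,z) for u,v in((341,155),(441,155),(441,223),(341,223))])
E
```

```text
roof corners [array([0.5924, 0.2816]), array([0.6188, 0.2322]), array([0.487 , 0.1607]), array([0.4632, 0.2083])]
handle [array([0.5794, 0.2421]), array([0.5018, 0.2003])] [0.5406 0.2212] 0.08814193099768124 28.309561018666905
handle scene [array([0.5792, 0.248 ]), array([0.5076, 0.2099])] [0.5434  0.22895]
mat [0.5328 0.214  0.004 ]
bar (((339.5, 186.5), (55.0, 3.0), 90.0), array([338, 159,   4,  56, 222], dtype=int32), array([339.5       , 186.25225225]))
tray (((390.5, 188.5), (67.0, 99.0), 90.0), array([341, 155, 100,  68, 892], dtype=int32), array([406.97533632, 182.5706278 ]))Traceback (most recent call last):
  File "<stdin>", line 15, in <module>
  File "<stdin>", line 13, in blob
    return _wrapfunc(a, 'argmax', axis=axis, out=out, **kwds)
    return bound(*args, **kwds)
ValueError: attempt to get argmax of an empty sequence
```

```bash
python3 - <<'E'
from h import *
f=grab_frame("top");g=grab_frame("scene")
def blob(F,lo,hi,roi):
    m=cv2.inRange(cv2.cvtColor(F["img"],cv2.COLOR_RGB2HSV),lo,hi);k=np.zeros_like(m);a,b,c,d=roi;k[b:d,a:c]=m[b:d,a:c]
    ys,xs=np.where(k);return np.array([xs.mean(),ys.mean()]),(xs.min(),xs.max(),ys.min(),ys.max())
A=blob(f,(5,200,150),(16,255,255),(330,150,350,225));B=blob(g,(3,150,120),(18,255,255),(270,185,345,210))
print(A,B)
ca,da=ray(f,*A[0]);cb,db=ray(g,*B[0])
s=np.linalg.lstsq(np.c_[da,-db],cb-ca,rcond=None)[0];print("bar 3D",ca+s[0]*da,cb+s[1]*db)
print("bar ends",[at(f,339.5,v,.07) for v in(158.5,214.5)])
print("bar ends scene",[at(g,u,v,.07) for u,v in((260+75/4,180+73/4),(260+285/4,180+68/4))])
print("tray rim corners",[at(f,u,v,.028) for u,v in((340.5,154.5),(441,154.5),(441.5,223),(340.5,223))])
print("pliers",at(f,297,286,.01),"lighter",at(f,303,139,.012),"jar",at(f,335,121,.054))
E
```

```text
(array([339.55719557, 185.87084871]), (np.int64(337), np.int64(342), np.int64(158), np.int64(214))) (array([304.85496183, 197.53053435]), (np.int64(279), np.int64(330), np.int64(195), np.int64(200)))
bar 3D [ 0.59587482 -0.00449764  0.06134813] [ 0.59674184 -0.00461868  0.06148881]
bar ends [array([ 0.6569, -0.0029,  0.07  ]), array([ 0.5303, -0.005 ,  0.07  ])]
bar ends scene [array([0.6604, 0.0066, 0.07  ]), array([0.532 , 0.0051, 0.07  ])]
tray rim corners [array([ 0.6755, -0.0071,  0.028 ]), array([ 0.6812, -0.2425,  0.028 ]), array([ 0.5204, -0.2419,  0.028 ]), array([ 0.5148, -0.0098,  0.028 ])]
pliers [0.369  0.0866 0.01  ] lighter [0.7146 0.0822 0.012 ] jar [0.7485 0.0083 0.054 ]
```

Request:
arm_command --pt "0.1 0.1 0 0 0 0.0175" --pt "0.2 0.2 0 0 0 0.035" --pt "0.3 0.3 0 0 0 0.0525" --pt "0.4 0.4 0 0 0 0.07" --pt "0.5 0.5 0 0 0 0.0875" --gripper 85

```text
clock: 0.72
tool_pos: [0.3024, -0.4641, 0.2313]
tcp_rot: [0.0, 0.901, 0.434, 0.0]
contact_force: [0.5, 0.9, 1.1]
grip_width: 0.994
gripper_force: 0.0
```

Request:
arm_command --pt "0.1 0.14 0 0 0 0.0175" --pt "0.2 0.28 0 0 0 0.035" --pt "0.3 0.42 0 0 0 0.0525" --pt "0.4 0.56 0 0 0 0.07" --pt "0.5 0.7 0 0 0 0.0875"

```text
clock: 1.13
tool_pos: [0.4024, -0.3237, 0.2314]
tcp_rot: [0.0, 0.749, 0.662, 0.0]
contact_force: [0.3, -0.9, 0.4]
grip_width: 0.994
gripper_force: 0.0
```

Request:
arm_command --pt "0.08 0.14 0 0 0 0.0175" --pt "0.16 0.28 0 0 0 0.035" --pt "0.24 0.42 0 0 0 0.0525" --pt "0.32 0.56 0 0 0 0.07" --pt "0.4 0.7 0 0 0 0.0875"

```text
clock: 1.55
tool_pos: [0.4822, -0.1836, 0.2314]
tcp_rot: [0.0, 0.541, 0.841, 0.0]
contact_force: [0.3, -0.7, 0.3]
grip_width: 0.997
gripper_force: 0.0
```

Request:
arm_command --pt "0.06 0.14 0 0 0 0.0174" --pt "0.12 0.28 0 0 0 0.0348" --pt "0.18 0.42 0 0 0 0.0522" --pt "0.24 0.56 0 0 0 0.0696" --pt "0.295 0.7 0 0 0 0.087"

```text
clock: 1.97
tool_pos: [0.5412, -0.0436, 0.2314]
tcp_rot: [0.0, 0.294, 0.956, 0.0]
contact_force: [0.4, -0.7, -0.8]
grip_width: 0.993
gripper_force: 0.0
```

Request:
arm_command --pt "0 0.14 0 0 0 0.0174" --pt "0 0.28 0 0 0 0.0348" --pt "0 0.42 0 0 0 0.0522" --pt "0 0.56 0 0 0 0.0696" --pt "0 0.7 0 0 0 0.087"

```text
clock: 2.38
tool_pos: [0.5405, 0.0963, 0.2314]
tcp_rot: [0.0, 0.025, 1.0, 0.0]
contact_force: [0.0, 0.7, 0.4]
grip_width: 0.995
gripper_force: 0.0
```

Request:
arm_command --pt "0 0.14 -0.1 0 0 0.0174" --pt "0 0.28 -0.2 0 0 0.0348" --pt "0 0.42 -0.3 0 0 0.0522" --pt "0 0.56 -0.4 0 0 0.0696" --pt "0 0.625 -0.5 0 0 0.0866"

```text
clock: 2.8
tool_pos: [0.5401, 0.2228, 0.1304]
tcp_rot: [0.0, -0.245, 0.969, 0.0]
contact_force: [0.3, -0.5, -0.2]
grip_width: 0.997
gripper_force: 0.0
```

```bash
python3 - <<'E'
from h import *
s=get_state();print(s["tool_pos"],s["qpos"],np.degrees(2*np.arctan2(s["tcp_rot"][2],s["tcp_rot"][1])))
f=save("top","t1.png");g=save("scene","s1.png")
a=cv2.resize(f["img"][150:260,190:310],(655,600));b=cv2.resize(g["img"][200:330,270:390],(554,600))
cv2.imwrite("pics/c1.png",cv2.resize(np.hstack([a,b]),(800,397))[:,:,::-1])
E
```

```text
[0.54012869 0.22275199 0.1303705 ] [ 1.67057297e-01  6.08351343e-02 -1.31208506e-01  1.37850645e+00
  7.83375015e-04 -3.28284034e-01] 208.38097318333507
```

View pics/c1.png

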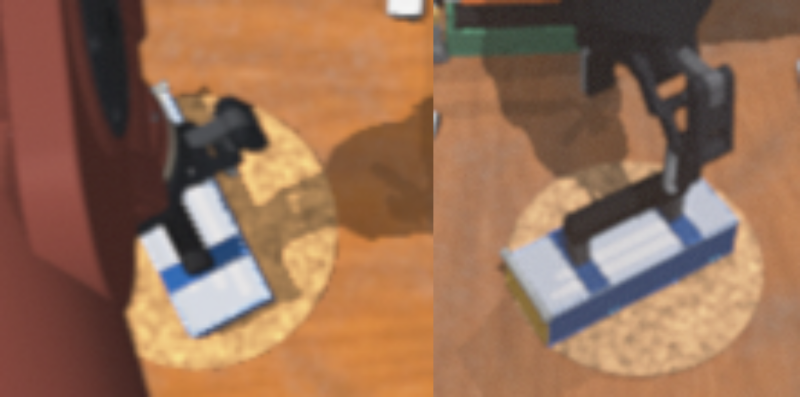

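The picture shows the open fingers straddling the handle, clear on both sides. Next: descend and close.

Request:
arm_command --pt "0 0 -0.08 0 0 0" --pt "0 0 -0.16 0 0 0" --pt "0 0 -0.24 0 0 0" --pt "0 0 -0.32 0 0 0" --pt "0 0 -0.37 0 0 0"

```text
clock: 3.32
tool_pos: [0.5407, 0.2189, 0.0569]
tcp_rot: [-0.0, -0.24, 0.971, -0.0]
contact_force: [-0.6, 0.8, -0.2]
grip_width: 0.995
gripper_force: 0.0
```

Request:
arm_command --pt "0 0 0 0 0 0" --pt "0 0 0 0 0 0" --pt "0 0 0 0 0 0" --pt "0 0 0 0 0 0" --pt "0 0 0 0 0 0" --gripper 5

```text
clock: 3.73
tool_pos: [0.5414, 0.22, 0.0585]
tcp_rot: [0.001, -0.241, 0.97, 0.0]
contact_force: [-2.0, 5.1, 3.4]
grip_width: 0.296
gripper_force: 3.9
```

Request:
arm_command --pt "0 0 0 0 0 0" --pt "0 0 0 0 0 0" --pt "0 0 0 0 0 0" --pt "0 0 0 0 0 0" --pt "0 0 0 0 0 0"

```text
clock: 4.15
tool_pos: [0.5412, 0.2201, 0.0582]
tcp_rot: [0.001, -0.242, 0.97, 0.0]
contact_force: [-1.4, 0.4, 5.7]
grip_width: 0.199
gripper_force: 64.5
```

Request:
arm_command --pt "0 0 0.02 0 0 0" --pt "0 0 0.06 0 0 0" --pt "0 0 0.12 0 0 0" --pt "0 0 0.19 0 0 0" --pt "0 0 0.26 0 0 0"

```text
clock: 4.57
tool_pos: [0.5404, 0.2198, 0.1103]
tcp_rot: [-0.0, -0.242, 0.97, 0.0]
contact_force: [-0.1, -0.1, -5.1]
grip_width: 0.197
gripper_force: 62.9
```

Request:
arm_command --pt "0 0 0.08 0 0 0" --pt "0 0 0.16 0 0 0" --pt "0 0 0.24 0 0 0" --pt "0 0 0.3 0 0 0" --pt "0 0 0.34 0 0 0"

```text
clock: 4.98
tool_pos: [0.5412, 0.2199, 0.1795]
tcp_rot: [0.001, -0.242, 0.97, -0.0]
contact_force: [-0.1, -0.2, -5.3]
grip_width: 0.199
gripper_force: 62.9
```

```bash
python3 - <<'E'
from h import *
s=get_state();print(s)
f=save("top","t2.png");g=save("scene","s2.png")
a=cv2.resize(f["img"][130:260,180:330],(692,600));b=cv2.resize(g["img"][160:310,260:400],(560,600))
cv2.imwrite("pics/c2.png",cv2.resize(np.hstack([a,b]),(800,383))[:,:,::-1])
E
```

```text
{'clock': 4.9833, 'qpos': array([ 1.62270467e-01,  4.91674149e-02, -5.41291635e-02,  1.46570842e+00,
        3.64675715e-05, -3.25674110e-01]), 'qd': array([0.00053125, 0.00287878, 0.14361492, 0.15535766, 0.00024799,
       0.0015243 ]), 'tau': array([ 1.95658259e-02, -5.55950618e+01,  5.22196949e+01, -8.94544297e-02,
       -1.00454934e-04, -3.43213205e-04]), 'tool_pos': array([0.54118344, 0.21993352, 0.17948764]), 'tcp_rot': array([ 8.94166792e-04, -2.41559094e-01,  9.70385697e-01, -5.49232376e-05]), 'contact_force': array([-0.13764079, -0.23808729, -5.27380722]), 'ft_torque': array([ 0.0223412 ,  0.0237001 , -0.01008885]), 'gripper_force': 62.935649156570435, 'grip_width': 0.19902928064215322}
```

View pics/c2.png

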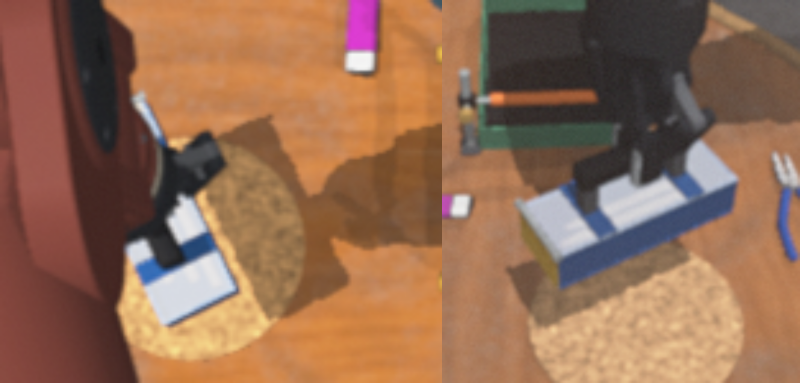

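The caddy is held level with the flap shut, and the load reads about 5.3 N. Next I'll turn and carry it above the bar.

Request:
arm_command --pt "0.01 -0.03 0 0 0 -0.0125" --pt "0.02 -0.07 0 0 0 -0.0255" --pt "0.03 -0.11 0 0 0 -0.0385" --pt "0.04 -0.15 0 0 0 -0.0515" --pt "0.053 -0.19 0 0 0 -0.0645"

```text
clock: 5.5
tool_pos: [0.5507, 0.1815, 0.176]
tcp_rot: [-0.001, -0.039, 0.999, -0.0]
contact_force: [0.3, 0.4, -5.9]
grip_width: 0.195
gripper_force: 62.9
```

Request:
arm_command --pt "0.01 -0.04 0 0 0 -0.013" --pt "0.02 -0.08 0 0 0 -0.026" --pt "0.03 -0.12 0 0 0 -0.039" --pt "0.04 -0.16 0 0 0 -0.052" --pt "0.053 -0.2 0 0 0 -0.065"

```text
clock: 5.92
tool_pos: [0.5613, 0.1415, 0.176]
tcp_rot: [-0.001, 0.164, 0.986, -0.0]
contact_force: [-0.9, 0.5, -5.2]
grip_width: 0.195
gripper_force: 62.9
```

Request:
arm_command --pt "0.01 -0.04 0 0 0 -0.013" --pt "0.02 -0.08 0 0 0 -0.026" --pt "0.03 -0.12 0 0 0 -0.039" --pt "0.04 -0.16 0 0 0 -0.052" --pt "0.053 -0.2 0 0 0 -0.065"

```text
clock: 6.33
tool_pos: [0.5719, 0.1015, 0.176]
tcp_rot: [-0.001, 0.361, 0.933, -0.0]
contact_force: [0.3, -0.3, -5.5]
grip_width: 0.2
gripper_force: 62.9
```

Request:
arm_command --pt "0.01 -0.04 0 0 0 -0.013" --pt "0.02 -0.08 0 0 0 -0.026" --pt "0.03 -0.12 0 0 0 -0.039" --pt "0.04 -0.15 0 0 0 -0.052" --pt "0.053 -0.18 0 0 0 -0.065"

```text
clock: 6.75
tool_pos: [0.5825, 0.0655, 0.176]
tcp_rot: [-0.001, 0.542, 0.84, -0.0]
contact_force: [-0.7, 0.1, -4.6]
grip_width: 0.199
gripper_force: 62.9
```

Request:
arm_command --pt "0.01 -0.03 0 0 0 -0.013" --pt "0.02 -0.06 0 0 0 -0.026" --pt "0.03 -0.09 0 0 0 -0.039" --pt "0.04 -0.12 0 0 0 -0.052" --pt "0.053 -0.15 0 0 0 -0.0645"

```text
clock: 7.17
tool_pos: [0.5931, 0.0357, 0.176]
tcp_rot: [-0.001, 0.7, 0.714, -0.001]
contact_force: [-0.1, 0.2, -5.6]
grip_width: 0.196
gripper_force: 62.9
```

```bash
python3 - <<'E'
from h import *
s=get_state();print(s);print(np.degrees(2*np.arctan2(s["tcp_rot"][2],s["tcp_rot"][1])))
f=save("top","t3.png");g=save("scene","s3.png")
a=cv2.resize(f["img"][120:250,280:430],(692,600));b=cv2.resize(g["img"][130:280,240:380],(560,600))
cv2.imwrite("pics/c3.png",cv2.resize(np.hstack([a,b]),(800,383))[:,:,::-1])
E
```

```text
{'clock': 7.1667, 'qpos': array([-1.59808979e-01,  8.48170042e-02, -2.33736849e-02,  1.46453735e+00,
       -1.66828686e-06,  1.39210069e+00]), 'qd': array([-0.11285428,  0.08012088,  0.08751791,  0.00276973,  0.001968  ,
        0.81560983]), 'tau': array([ 8.66294838e-01, -5.86483347e+01,  5.29093766e+01,  3.76762461e-02,
       -2.24726874e-02, -1.31762110e+00]), 'tool_pos': array([0.5931215 , 0.03567082, 0.17598072]), 'tcp_rot': array([-7.87763307e-04,  7.00397584e-01,  7.13752262e-01, -5.58842392e-04]), 'contact_force': array([-0.05073761,  0.16564568, -5.5806374 ]), 'ft_torque': array([ 0.06955599, -0.01212979, -0.03182211]), 'gripper_force': 62.92649030685425, 'grip_width': 0.19633247592963832}
91.08212571072467
```

View pics/c3.png

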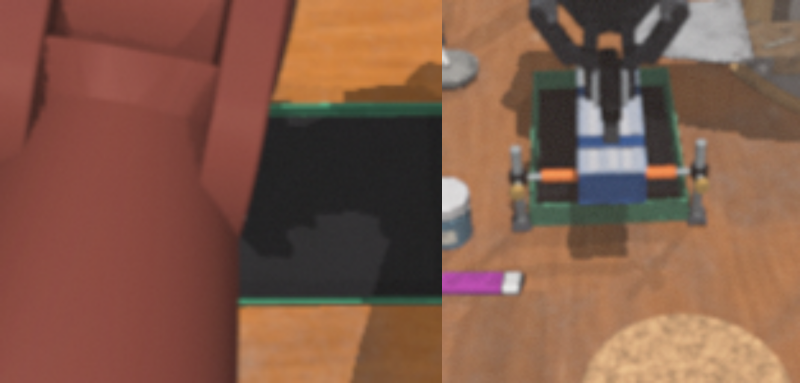

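The caddy is above the bar and aligned, with the nose pointing into the tray. I'll descend quickly first, then feel for the bar.

Request:
arm_command --pt "0 0 -0.03 0 0 0" --pt "0 0 -0.07 0 0 0" --pt "0 0 -0.11 0 0 0" --pt "0 0 -0.14 0 0 0" --pt "0 0 -0.16 0 0 0"

```text
clock: 7.68
tool_pos: [0.5929, 0.0363, 0.1436]
tcp_rot: [-0.001, 0.699, 0.716, -0.001]
contact_force: [-1.4, -0.5, -5.0]
grip_width: 0.199
gripper_force: 62.9
```

Request:
arm_command --pt "0 0 -0.01 0 0 0" --pt "0 0 -0.02 0 0 0" --pt "0 0 -0.02 0 0 0"

```text
clock: 7.93
tool_pos: [0.5936, 0.0359, 0.1411]
tcp_rot: [-0.0, 0.699, 0.715, -0.0]
contact_force: [-0.2, 0.8, -5.2]
grip_width: 0.197
gripper_force: 62.9
```

Request:
arm_command --pt "0 0 -0.01 0 0 0" --pt "0 0 -0.02 0 0 0" --pt "0 0 -0.02 0 0 0"

```text
clock: 8.18
tool_pos: [0.5936, 0.0359, 0.1371]
tcp_rot: [-0.0, 0.699, 0.715, -0.0]
contact_force: [-0.1, 0.4, -6.3]
grip_width: 0.205
gripper_force: 62.9
```

Request:
arm_command --pt "0 0 -0.01 0 0 0" --pt "0 0 -0.02 0 0 0" --pt "0 0 -0.02 0 0 0"

```text
clock: 8.43
tool_pos: [0.5935, 0.0359, 0.1328]
tcp_rot: [-0.0, 0.699, 0.715, -0.0]
contact_force: [-0.3, 0.1, -5.6]
grip_width: 0.2
gripper_force: 62.9
```

Request:
arm_command --pt "0 0 -0.01 0 0 0" --pt "0 0 -0.01 0 0 0"

```text
clock: 8.6
tool_pos: [0.5936, 0.0359, 0.131]
tcp_rot: [-0.0, 0.699, 0.715, -0.0]
contact_force: [0.3, -0.0, -5.5]
grip_width: 0.198
gripper_force: 62.9
```

Request:
arm_command --pt "0 0 -0.01 0 0 0" --pt "0 0 -0.02 0 0 0" --pt "0 0 -0.02 0 0 0"

```text
clock: 8.85
tool_pos: [0.5935, 0.0359, 0.1268]
tcp_rot: [-0.0, 0.699, 0.715, -0.0]
contact_force: [0.2, -0.3, -6.2]
grip_width: 0.201
gripper_force: 62.9
```

Request:
arm_command --pt "0 0 -0.01 0 0 0" --pt "0 0 -0.01 0 0 0"

```text
clock: 9.02
tool_pos: [0.5935, 0.0359, 0.1249]
tcp_rot: [-0.0, 0.699, 0.715, -0.0]
contact_force: [0.2, 1.0, -5.4]
grip_width: 0.195
gripper_force: 62.9
```

Now 1 mm steps.

Request:
arm_command --pt "0 0 -0.005 0 0 0" --pt "0 0 -0.01 0 0 0" --pt "0 0 -0.01 0 0 0"

```text
clock: 9.27
tool_pos: [0.5936, 0.0359, 0.1231]
tcp_rot: [-0.0, 0.699, 0.715, -0.0]
contact_force: [-0.4, 0.2, -6.0]
grip_width: 0.199
gripper_force: 62.9
```

Request:
arm_command --pt "0 0 -0.005 0 0 0" --pt "0 0 -0.005 0 0 0"

```text
clock: 9.43
tool_pos: [0.5936, 0.0359, 0.1222]
tcp_rot: [-0.0, 0.699, 0.715, -0.0]
contact_force: [0.7, -0.4, -5.0]
grip_width: 0.198
gripper_force: 62.9
```

Request:
arm_command --pt "0 0 -0.005 0 0 0" --pt "0 0 -0.005 0 0 0"

```text
clock: 9.6
tool_pos: [0.5939, 0.0358, 0.1218]
tcp_rot: [0.0, 0.699, 0.715, 0.0]
contact_force: [-1.9, 0.9, -0.9]
grip_width: 0.199
gripper_force: 63.5
```

Request:
arm_command --pt "0 0 -0.005 0 0 0" --pt "0 0 -0.005 0 0 0"

```text
clock: 9.77
tool_pos: [0.5942, 0.0358, 0.1216]
tcp_rot: [0.001, 0.699, 0.715, 0.0]
contact_force: [-2.6, 2.5, 5.4]
grip_width: 0.196
gripper_force: 64.3
```

```bash
python3 - <<'E'
from h import *
s=get_state();print(s["contact_force"],s["ft_torque"],s["tool_pos"])
E
```

```text
[-2.58020139  2.53411006  5.40889508] [ 0.00976097  0.71845965 -0.0612785 ] [0.59419302 0.03584838 0.12158341]
```

Contact at TCP z ≈ 0.122, so the bar top is at about 0.068, and the contact force is about 11 N. I'll ease off slightly, hold, then tip about the bar.

Request:
arm_command --pt "0 0 0.003 0 0 0" --pt "0 0 0.003 0 0 0" --pt "0 0 0.003 0 0 0"

```text
clock: 10.02
tool_pos: [0.5941, 0.0359, 0.1216]
tcp_rot: [0.0, 0.699, 0.715, 0.0]
contact_force: [-1.4, 1.9, 4.3]
grip_width: 0.197
gripper_force: 64.3
```

Request:
arm_command --pt "0 -0.005 0.003 0.0028 0 0" --pt "0 -0.0105 0.007 0.0056 0.0001 0" --pt "0 -0.016 0.01 0.0083 0.0002 0" --pt "0 -0.021 0.013 0.0111 0.0002 0" --pt "0 -0.021 0.013 0.0111 0.0002 0"

```text
clock: 10.43
tool_pos: [0.5943, 0.0311, 0.1243]
tcp_rot: [-0.025, 0.699, 0.714, 0.026]
contact_force: [-0.4, 2.1, 4.7]
grip_width: 0.194
gripper_force: 64.5
```

Request:
arm_command --pt "0 -0.008 0.005 0.0042 0.0001 0" --pt "0 -0.0165 0.009 0.0083 0.0002 0" --pt "0 -0.025 0.014 0.0125 0.0002 0" --pt "0 -0.033 0.018 0.0167 0.0003 0" --pt "0 -0.033 0.018 0.0167 0.0003 0"

```text
clock: 10.85
tool_pos: [0.5942, 0.0239, 0.1276]
tcp_rot: [-0.062, 0.697, 0.712, 0.063]
contact_force: [1.1, 0.6, 5.4]
grip_width: 0.199
gripper_force: 64.6
```

```bash
python3 - <<'E'
from h import *
s=get_state();print(s["contact_force"],s["ft_torque"],s["tool_pos"])
E
```

```text
[1.12681976 0.63726423 5.432161  ] [-0.12304497 -0.03359725 -0.01783725] [0.59424365 0.02388906 0.12755055]
```

Request:
arm_command --pt "0 -0.0085 0.004 0.0042 0.0001 0" --pt "0 -0.017 0.008 0.0083 0.0002 0" --pt "0 -0.026 0.012 0.0125 0.0002 0" --pt "0 -0.0345 0.016 0.0167 0.0003 0" --pt "0 -0.0345 0.016 0.0167 0.0003 0"

```text
clock: 11.27
tool_pos: [0.5938, 0.017, 0.1301]
tcp_rot: [-0.1, 0.693, 0.707, 0.099]
contact_force: [1.2, -1.1, 4.2]
grip_width: 0.199
gripper_force: 64.3
```

Request:
arm_command --pt "0 -0.006 0.002 0.0028 0 0" --pt "0 -0.012 0.004 0.0056 0.0001 0" --pt "0 -0.018 0.006 0.0083 0.0001 0" --pt "0 -0.0237 0.007 0.0111 0.0002 0" --pt "0 -0.0237 0.007 0.0111 0.0002 0"

```text
clock: 11.68
tool_pos: [0.5937, 0.0129, 0.1317]
tcp_rot: [-0.124, 0.689, 0.704, 0.123]
contact_force: [1.7, -3.4, 3.4]
grip_width: 0.194
gripper_force: 64.2
```

```bash
python3 - <<'E'
from h import *
s=get_state();print(s["contact_force"],s["ft_torque"],s["tool_pos"])
f=save("top","t4.png");g=save("scene","s4.png")
a=cv2.resize(f["img"][120:250,310:460],(692,600));b=cv2.resize(g["img"][130:280,240:380],(560,600))
cv2.imwrite("pics/c4.png",cv2.resize(np.hstack([a,b]),(800,383))[:,:,::-1])
E
```

```text
[ 1.65386556 -3.37585305  3.41805559] [-0.9120613  -0.1765944  -0.00313058] [0.59371975 0.01288575 0.13168763]
```

View pics/c4.png

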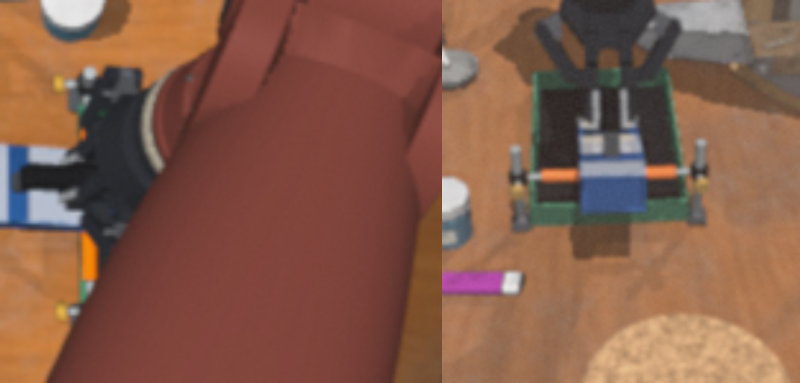

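At 20° the caddy is resting on the bar and the view into the tray is blocked by the arm. I'll tip a bit further.

Request:
arm_command --pt "0 -0.009 0.002 0.0042 0.0001 0" --pt "0 -0.018 0.004 0.0083 0.0002 0" --pt "0 -0.027 0.006 0.0125 0.0002 0" --pt "0 -0.036 0.0075 0.0167 0.0003 0" --pt "0 -0.036 0.0075 0.0167 0.0003 0"

```text
clock: 12.2
tool_pos: [0.5937, 0.0053, 0.1331]
tcp_rot: [-0.162, 0.681, 0.696, 0.16]
contact_force: [0.1, -2.8, 5.7]
grip_width: 0.197
gripper_force: 64.5
```

Request:
arm_command --pt "0 0 0 0 0 0" --pt "0 0 0 0 0 0" --pt "0 0 0 0 0 0" --pt "0 0 0 0 0 0" --pt "0 0 0 0 0 0"

```text
clock: 12.62
tool_pos: [0.5937, 0.0062, 0.133]
tcp_rot: [-0.16, 0.681, 0.697, 0.158]
contact_force: [1.1, -2.8, 1.7]
grip_width: 0.195
gripper_force: 64.1
```

```bash
python3 - <<'E'
from h import *
s=get_state();print(s["contact_force"],s["ft_torque"],s["tool_pos"])
g=save("scene","s5.png")
cv2.imwrite("pics/c5.png",cv2.resize(g["img"][130:240,240:350],(600,600),interpolation=cv2.INTER_CUBIC)[:,:,::-1])
E
```

```text
[ 1.07913663 -2.78132175  1.7440623 ] [-1.23243913 -0.21315439 -0.00473586] [0.59370662 0.00624756 0.13304687]
```

View pics/c5.png

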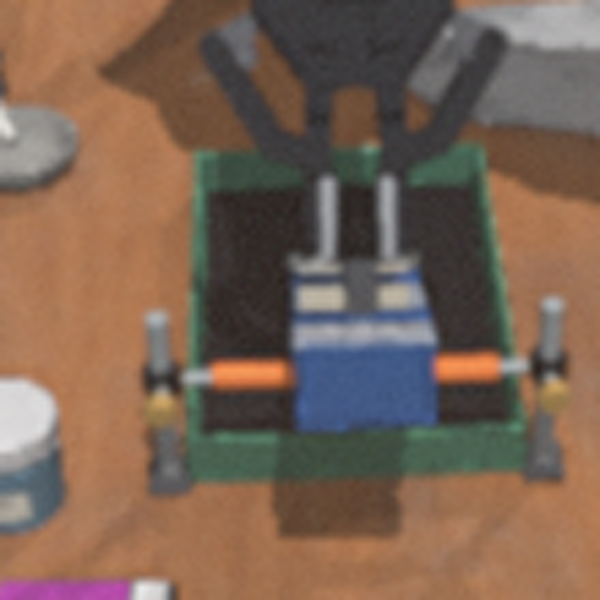

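The rods are hidden behind the caddy. I'll tip to 32° and hold, then weigh by force.

Request:
arm_command --pt "0 -0.009 0.001 0.0042 0.0001 0" --pt "0 -0.018 0.002 0.0083 0.0002 0" --pt "0 -0.027 0.003 0.0125 0.0002 0" --pt "0 -0.037 0.0035 0.0167 0.0003 0" --pt "0 -0.037 0.0035 0.0167 0.0003 0"

```text
clock: 13.08
tool_pos: [0.5936, -0.0023, 0.1333]
tcp_rot: [-0.198, 0.672, 0.686, 0.195]
contact_force: [-0.3, -3.3, 3.9]
grip_width: 0.201
gripper_force: 64.4
```

Request:
arm_command --pt "0 0 0 0 0 0" --pt "0 0 0 0 0 0" --pt "0 0 0 0 0 0" --pt "0 0 0 0 0 0" --pt "0 0 0 0 0 0"

```text
clock: 13.5
tool_pos: [0.5936, -0.001, 0.1339]
tcp_rot: [-0.196, 0.672, 0.688, 0.194]
contact_force: [-0.8, -4.1, -0.2]
grip_width: 0.199
gripper_force: 64.1
```

Request:
arm_command --pt "0 0 0 0 0 0" --pt "0 0 0 0 0 0" --pt "0 0 0 0 0 0" --pt "0 0 0 0 0 0" --pt "0 0 0 0 0 0"

```text
clock: 13.92
tool_pos: [0.5936, -0.0011, 0.1339]
tcp_rot: [-0.197, 0.672, 0.687, 0.194]
contact_force: [-1.3, -3.4, -1.2]
grip_width: 0.196
gripper_force: 64.0
```

```bash
python3 - <<'E'
from h import *
s=get_state();print(s["contact_force"],s["ft_torque"],s["tool_pos"])
g=save("scene","s6.png");h=save("top","t6.png")
a=cv2.imread("pics/s5.png").astype(int);b=cv2.imread("pics/s6.png").astype(int)
# bright/changed pixels in the tray floor region, beyond caddy
for n,i in(("s4",cv2.imread("pics/s4.png").astype(int)),("s5",a),("s6",b)):
    r=i[150:215,272:340];print(n,(r.mean(2)>90).sum())
E
```

```text
[-1.3422987  -3.38624975 -1.18981141] [-1.4863876   0.21398758  0.17908469] [ 0.59359729 -0.00105675  0.13385714]
s4 1571
s5 1610
s6 1638
```

Request:
arm_command --pt "0 0 0.01 0 0 0" --pt "0 0 0.025 0 0 0" --pt "0 0 0.04 0 0 0" --pt "0 0 0.04 0 0 0" --pt "0 0 0.04 0 0 0"

```text
clock: 14.43
tool_pos: [0.5938, -0.001, 0.1421]
tcp_rot: [-0.196, 0.672, 0.687, 0.194]
contact_force: [1.1, 0.2, -3.5]
grip_width: 0.198
gripper_force: 63.3
```

Request:
arm_command --pt "0 0 0 0 0 0" --pt "0 0 0 0 0 0"

```text
clock: 14.6
tool_pos: [0.5936, -0.0011, 0.1418]
tcp_rot: [-0.197, 0.672, 0.687, 0.194]
contact_force: [0.2, -0.6, -4.1]
grip_width: 0.197
gripper_force: 63.3
```

Request:
arm_command --pt "0 0 0 0 0 0"

```text
clock: 14.68
tool_pos: [0.5936, -0.0011, 0.1418]
tcp_rot: [-0.197, 0.672, 0.687, 0.194]
contact_force: [-0.3, 0.5, -3.8]
grip_width: 0.2
gripper_force: 63.3
```

Request:
arm_command --pt "0 0 0 0 0 0"

```text
clock: 14.77
tool_pos: [0.5936, -0.0011, 0.1418]
tcp_rot: [-0.197, 0.672, 0.687, 0.194]
contact_force: [0.3, 0.5, -3.7]
grip_width: 0.193
gripper_force: 63.3
```

Request:
arm_command --pt "0 0 0 0 0 0"

```text
clock: 14.85
tool_pos: [0.5936, -0.0011, 0.1419]
tcp_rot: [-0.196, 0.672, 0.687, 0.194]
contact_force: [-0.0, 0.3, -4.2]
grip_width: 0.202
gripper_force: 63.3
```

The load dropped from 5.5 N to 3.9 N, about 1.5 N less, so all three rods are out. I'll rest it on the bar again and hold.

Request:
arm_command --pt "0 0 -0.01 0 0 0" --pt "0 0 -0.02 0 0 0" --pt "0 0 -0.03 0 0 0" --pt "0 0 -0.035 0 0 0" --pt "0 0 -0.04 0 0 0"

```text
clock: 15.27
tool_pos: [0.5937, -0.0012, 0.1339]
tcp_rot: [-0.196, 0.672, 0.687, 0.194]
contact_force: [0.1, -2.0, 1.3]
grip_width: 0.196
gripper_force: 64.1
```

Request:
arm_command --pt "0 0 0 0 0 0" --pt "0 0 0 0 0 0" --pt "0 0 0 0 0 0" --pt "0 0 0 0 0 0" --pt "0 0 0 0 0 0"

```text
clock: 15.68
tool_pos: [0.5937, -0.0013, 0.134]
tcp_rot: [-0.196, 0.672, 0.687, 0.194]
contact_force: [-1.4, -1.6, -1.7]
grip_width: 0.202
gripper_force: 63.5
```

```bash
python3 - <<'E'
from h import *
s=get_state();print(s["contact_force"],s["tool_pos"],s["qpos"])
E
```

```text
[-1.41725279 -1.63740899 -1.73934041] [ 0.59368751 -0.00125212  0.13399843] [-0.47655969  0.30000592  0.04605224  1.60538832  0.48584115  0.99935808]
```

Request:
arm_command --pt "0 0 -0.005 0 0 0" --pt "0 0 -0.005 0 0 0" --pt "0 0 -0.005 0 0 0" --pt "0 0 -0.005 0 0 0" --pt "0 0 -0.005 0 0 0"

```text
clock: 16.1
tool_pos: [0.594, -0.0014, 0.1336]
tcp_rot: [-0.196, 0.672, 0.687, 0.194]
contact_force: [-2.0, -3.8, 5.5]
grip_width: 0.205
gripper_force: 64.5
```

Request:
arm_command --pt "0 0 0.03 0 0 0" --pt "0 0 0.09 0 0 0" --pt "0 0 0.16 0 0 0" --pt "0 0 0.23 0 0 0" --pt "0 0 0.29 0 0 0"

```text
clock: 16.52
tool_pos: [0.594, -0.0011, 0.1932]
tcp_rot: [-0.196, 0.672, 0.688, 0.194]
contact_force: [-0.6, -0.1, -3.3]
grip_width: 0.201
gripper_force: 63.2
```

Request:
arm_command --pt "0 0.02 0 -0.0089 -0.0002 0" --pt "0 0.04 0 -0.0178 -0.0003 0" --pt "0 0.06 0 -0.0267 -0.0005 0" --pt "0 0.08 0 -0.0356 -0.0007 0" --pt "0 0.1 0 -0.0445 -0.0008 0"

```text
clock: 16.93
tool_pos: [0.594, 0.019, 0.1925]
tcp_rot: [-0.098, 0.692, 0.708, 0.098]
contact_force: [-0.3, 0.1, -3.9]
grip_width: 0.198
gripper_force: 63.2
```

Request:
arm_command --pt "0 0.04 0 -0.0089 -0.0002 0" --pt "0 0.09 0 -0.0178 -0.0003 0" --pt "0 0.14 0 -0.0267 -0.0005 0" --pt "0 0.19 0 -0.0356 -0.0007 0" --pt "0 0.24 0 -0.0445 -0.0008 0"

```text
clock: 17.35
tool_pos: [0.5938, 0.0676, 0.1926]
tcp_rot: [0.001, 0.699, 0.715, -0.0]
contact_force: [0.2, 0.1, -4.1]
grip_width: 0.195
gripper_force: 63.2
```

Request:
arm_command --pt "0 0.05 0 0 0 0" --pt "0 0.11 0 0 0 0" --pt "0 0.17 0 0 0 0" --pt "0 0.22 0 0 0 0" --pt "0 0.25 0 0 0 0"

```text
clock: 17.77
tool_pos: [0.5936, 0.1178, 0.1909]
tcp_rot: [-0.001, 0.699, 0.715, 0.0]
contact_force: [0.7, -0.6, -4.3]
grip_width: 0.195
gripper_force: 63.2
```

```bash
python3 - <<'E'
from h import *
s=get_state();print(s["contact_force"],s["tool_pos"],s["tcp_rot"])
f=save("top","t7.png");g=save("scene","s7.png")
a=cv2.resize(f["img"][130:240,180:460],(800,314));b=cv2.resize(g["img"][130:310,220:400],(400,400))
z=np.zeros((286,800,3),np.uint8);z[:,:]=0;b=cv2.resize(g["img"][130:310,200:420],(350,286));z[:,:350]=b;z[:,350:]=cv2.resize(g["img"][140:210,265:400],(450,286))
cv2.imwrite("pics/c7.png",np.vstack([a,z])[:,:,::-1])
E
```

```text
[ 0.70412939 -0.5706593  -4.29003626] [0.59362971 0.11778    0.19087159] [-5.35353596e-04  6.98960733e-01  7.15159805e-01  2.47506568e-04]
```

View pics/c7.png

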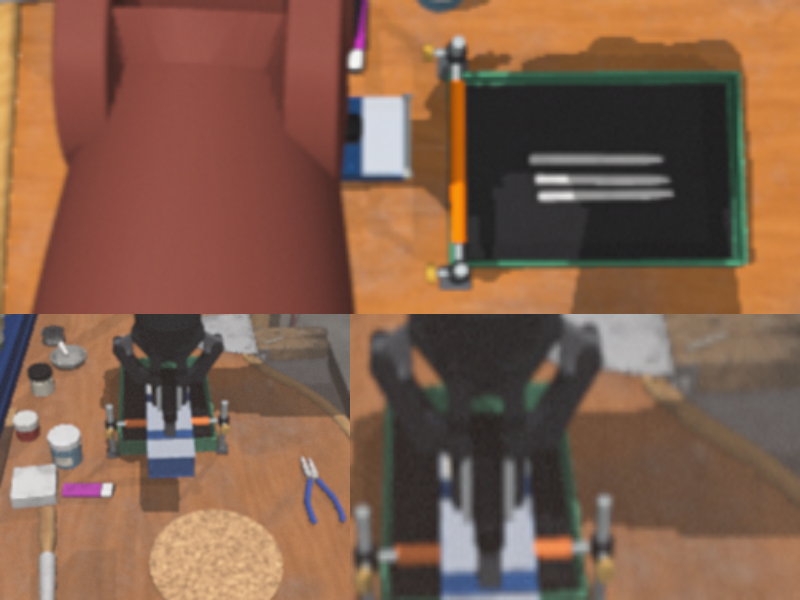

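All three rods lie flat in the tray. Back to the mat.

Request:
arm_command --pt "-0.04 0.06 0 0 0 0" --pt "-0.1 0.16 0 0 0 0" --pt "-0.17 0.28 0 0 0 0" --pt "-0.25 0.4 0 0 0 0" --pt "-0.3 0.48 0 0 0 0"

```text
clock: 18.28
tool_pos: [0.5321, 0.2143, 0.191]
tcp_rot: [-0.0, 0.699, 0.715, -0.0]
contact_force: [1.6, 0.4, -4.3]
grip_width: 0.197
gripper_force: 63.2
```

Request:
arm_command --pt "0 0 -0.05 0 0 0" --pt "0 0 -0.15 0 0 0" --pt "0 0 -0.25 0 0 0" --pt "0 0 -0.35 0 0 0" --pt "0 0 -0.42 0 0 0"

```text
clock: 18.7
tool_pos: [0.5329, 0.2122, 0.1047]
tcp_rot: [-0.001, 0.699, 0.715, -0.001]
contact_force: [-0.6, -0.5, -4.1]
grip_width: 0.196
gripper_force: 63.0
```

Request:
arm_command --pt "0 0 -0.05 0 0 0" --pt "0 0 -0.1 0 0 0" --pt "0 0 -0.14 0 0 0" --pt "0 0 -0.17 0 0 0" --pt "0 0 -0.18 0 0 0"

```text
clock: 19.12
tool_pos: [0.5335, 0.2127, 0.0701]
tcp_rot: [-0.0, 0.699, 0.715, -0.0]
contact_force: [-0.9, -0.8, -3.3]
grip_width: 0.196
gripper_force: 63.1
```

Request:
arm_command --pt "0 0 -0.01 0 0 0" --pt "0 0 -0.02 0 0 0" --pt "0 0 -0.02 0 0 0"

```text
clock: 19.37
tool_pos: [0.5339, 0.2129, 0.0671]
tcp_rot: [0.0, 0.699, 0.715, 0.0]
contact_force: [-0.3, 0.7, -3.7]
grip_width: 0.199
gripper_force: 63.1
```

Request:
arm_command --pt "0 0 -0.01 0 0 0" --pt "0 0 -0.02 0 0 0" --pt "0 0 -0.02 0 0 0"

```text
clock: 19.62
tool_pos: [0.5336, 0.2129, 0.0627]
tcp_rot: [-0.0, 0.699, 0.715, -0.0]
contact_force: [-0.8, -0.4, -4.0]
grip_width: 0.197
gripper_force: 63.2
```

Request:
arm_command --pt "0 0 -0.01 0 0 0" --pt "0 0 -0.015 0 0 0" --pt "0 0 -0.015 0 0 0"

```text
clock: 19.87
tool_pos: [0.5335, 0.2128, 0.0596]
tcp_rot: [-0.0, 0.699, 0.715, -0.0]
contact_force: [0.4, 0.1, -3.0]
grip_width: 0.199
gripper_force: 63.2
```

Request:
arm_command --pt "0 0 -0.005 0 0 0" --pt "0 0 -0.005 0 0 0" --pt "0 0 -0.005 0 0 0"

```text
clock: 20.12
tool_pos: [0.5337, 0.2128, 0.0589]
tcp_rot: [0.0, 0.699, 0.715, -0.0]
contact_force: [0.2, 0.2, -3.8]
grip_width: 0.191
gripper_force: 63.2
```

Request:
arm_command --pt "0 0 -0.005 0 0 0" --pt "0 0 -0.005 0 0 0" --pt "0 0 -0.005 0 0 0"

```text
clock: 20.37
tool_pos: [0.5339, 0.2129, 0.0582]
tcp_rot: [0.0, 0.699, 0.715, 0.0]
contact_force: [0.0, 0.2, -2.4]
grip_width: 0.199
gripper_force: 63.5
```

Request:
arm_command --pt "0 0 -0.004 0 0 0" --pt "0 0 -0.004 0 0 0" --pt "0 0 -0.004 0 0 0"

```text
clock: 20.62
tool_pos: [0.5342, 0.2129, 0.0581]
tcp_rot: [0.0, 0.699, 0.715, 0.0]
contact_force: [-1.6, -0.9, 6.3]
grip_width: 0.194
gripper_force: 64.5
```

On the mat. Release, then retreat.

Request:
arm_command --pt "0 0 0.003 0 0 0" --pt "0 0 0.003 0 0 0" --pt "0 0 0.003 0 0 0" --pt "0 0 0.003 0 0 0" --pt "0 0 0.003 0 0 0" --gripper 70

```text
clock: 21.03
tool_pos: [0.5337, 0.2128, 0.0576]
tcp_rot: [0.0, 0.699, 0.715, -0.0]
contact_force: [0.1, 0.6, 0.1]
grip_width: 0.82
gripper_force: 0.0
```

Request:
arm_command --pt "0 0 0 0 0 0" --pt "0 0 0 0 0 0" --pt "0 0 0 0 0 0" --pt "0 0 0 0 0 0" --pt "0 0 0 0 0 0"

```text
clock: 21.45
tool_pos: [0.5337, 0.2128, 0.0577]
tcp_rot: [0.0, 0.699, 0.715, -0.0]
contact_force: [-0.2, 0.2, -0.2]
grip_width: 0.82
gripper_force: 0.0
```

Request:
arm_command --pt "0 0 0.1 0 0 0" --pt "0 0 0.2 0 0 0" --pt "0 0 0.35 0 0 0" --pt "0 0 0.5 0 0 0" --pt "0 0 0.6 0 0 0"

```text
clock: 21.87
tool_pos: [0.5343, 0.213, 0.1808]
tcp_rot: [0.001, 0.699, 0.715, 0.001]
contact_force: [0.8, 0.2, 0.6]
grip_width: 0.821
gripper_force: 0.0
```

Request:
arm_command --pt "0 -0.15 0.1 0 0 0" --pt "0 -0.3 0.2 0 0 0" --pt "0 -0.5 0.2 0 0 0" --pt "0 -0.7 0.2 0 0 0" --pt "0 -0.9 0.2 0 0 0"

```text
clock: 22.28
tool_pos: [0.5337, 0.0313, 0.2184]
tcp_rot: [0.001, 0.699, 0.715, 0.0]
contact_force: [0.5, 0.2, -0.1]
grip_width: 0.823
gripper_force: 0.0
```

```bash
python3 - <<'E'
from h import *
f=save("top","t8.png");g=save("scene","s8.png")
z=np.zeros((600,700,3),np.uint8)
z[:,:]=0;z[:300]=cv2.resize(f["img"][100:250,160:510],(700,300));z[300:]=cv2.resize(g["img"][200:350,200:550],(700,300))
cv2.imwrite("pics/c8.png",z[:,:,::-1])
E
```

```text
(no output)
```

View pics/c8.png

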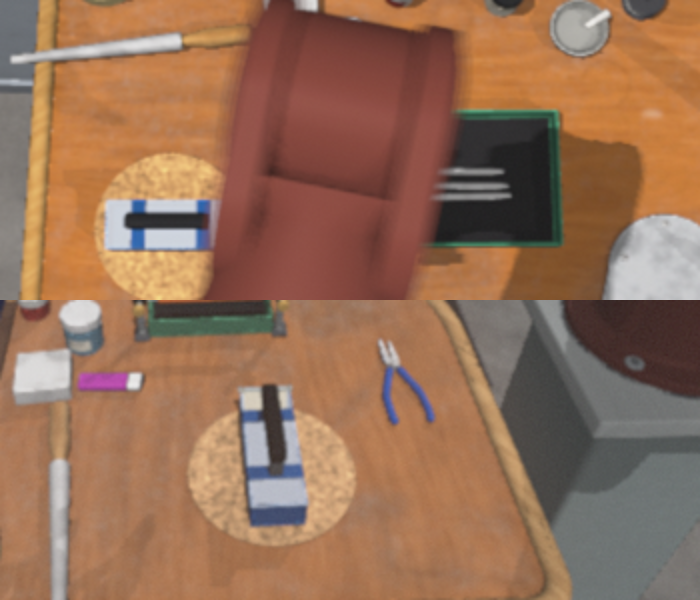

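The caddy stands upright and central on the mat, the rods are in the tray, and the pliers, jar and lighter have not moved.

```bash
python3 -c "
from h import *
f=grab_frame('top');print(at(f,160+166/2,100+220/2,.084))
print(hand_in())"
```

```text
[0.5337 0.2074 0.084 ]
the job is handed in; nothing more can be done
None
```

The job is handed in: all three rods are in the tray, and the caddy stands level on the cork mat about 7 mm from its centre. The pliers, jar and lighter look unmoved; I couldn't see the flap in the last picture, so its being shut is assumed, and the judge returned no verdict.

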